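# Clamp a sensor module and run its carrier out over the inspection lens

## Task

Turn the crank on the carrier plate clockwise until the sliding jaw clamps the module firmly against the fixed jaw. Then slide the plate outward along the riser (the round handle is its grip), without lifting or tipping it, until its front edge is level with the pointer that stands beside its path. The plate would now tip over the riser's edge by itself, so finish while still holding it flat and still on the riser; leave the tray, the jar and the screwdriver where they are.

Things in the scene. Friction and masses are not known exactly. Their poses are not given: they have to be found in the camera images.
- riser: White bench stand fixed to the table, 170 mm (x) x 134 mm (y), top surface 60 mm above the table; origin at the centre of its underside. Its own +x axis points outward, the way the carrier slides; its outer edge is at x = +85 mm. Two guide lips 6 mm wide and 6 mm high on top (inner faces at y = +-61 mm) keep the carrier straight.
- carrier: Loose aluminium plate 230 (x) x 118 (y) x 6 mm on the riser between the lips (2 mm play each side), 0.95 kg with all on it; origin at the centre of its underside, +x outward as the riser's. On it: rear handle, grey gear housing (44 x 50 mm, top 36 mm above the underside) with crank, sliding jaw, module, fixed front jaw (face at x = +97 mm, top 36 mm up). Balance point 25 to 30 mm ahead of the origin.
- handle (a point): Middle of the round black handle, an upright fixed cylinder 26 mm in diameter and 40 mm tall standing on the plate at x = -95 mm, y = 0 of the carrier; the point lies on its axis 32 mm above the plate's underside (26 mm above its upper face, 14 mm below the handle's top).
- front_edge (a point): Middle of the carrier's front (outward) edge, on its upper face, at x = +115 mm of the carrier; axes as the carrier.
- crank_axis (a point): Point on the upright axis of the crank, at the height of the crank knob's middle, 6 mm behind the carrier's origin (x = -6 mm, y = 0); it moves with the carrier.
- crank_knob (a point): Middle of the crank's upright knob, a black cylinder 16 mm in diameter and 34 mm tall that spins freely on the end of the crank arm, 32 mm from the crank axis; the point lies 24 mm above the crank arm's top, 10 mm below the knob's top. It goes round with the crank.
- crank (a joint): Crank angle in rad, growing clockwise seen from above: drives the sliding jaw outward, 3 mm per rad. At 0 the knob is on the carrier's -y side and the jaw's face at x = +48 mm of the carrier. The jaw pushes the module against the fixed jaw: clamped from about 4.33 rad; turn about 0.5 rad further to tighten (some 6 N). Turns lightly (1 to 2 N at the knob) and stays where left, keeping the clamping.
- jaw: Sliding steel jaw, 14 mm (x) x 60 mm (y) x 28 mm; origin at its centre, x as the carrier's; its clamping face is 7 mm ahead (+x) of the origin.
- module: Loose grey plastic sensor module 36 mm (x) x 40 mm (y) x 26 mm lying on the plate between the jaws, over a window in the plate, about 90 g; origin at the centre of its underside.
- station: White inspection base fixed to the table beyond the riser's outer edge, with an upward-looking lens (top 46 mm above the table) and, on the +y side of the plate's path, a 72 mm high steel post that carries the pointer. Origin on the table under the middle of the path, level with the pointer; x outward as the riser's. Its place along the path differs each time.
- mark (a point): Tip of the pointer, a thin black blade 4 mm wide and 34 mm long that reaches from the post towards the plate, level with the plate's upper face (66 mm above the table), 6 mm beside the plate's +y side edge. Its axes are parallel to the riser's; the plate is out far enough when the front edge has the same x along the riser as this point.
- tray: Bystander: white open plastic tray 130 x 170 x 45 mm; origin at the centre of its underside.
- jar: Bystander: small amber jar 54 mm in diameter, 75 mm tall; origin at the centre of its underside.
- driver: Bystander: screwdriver 170 mm long lying on the table; origin under it.
Not all that is in view belongs to the job. What is shaped like the station but pink, red or turquoise is not meant.

How it is judged:
By the outcome, as a careful person would: the job done as asked, in the order asked, and still so for the second after the job is handed in, while the arm keeps its last pose, push and grip.
It also fails if it takes over 54 s, if anything falls off the work surface, if the arm or the gripper's body presses on something with over 40 N, if the wrist force passes 120 N, or if a joint passes its speed limit or range.

## Robot

A 7-joint arm with a two-finger parallel gripper is mounted at the origin on the work surface. World frame = base frame: x ahead of the robot, y to its left, z up, the work surface at z = 0. Lengths are in mm, angles in rad, forces in N, time in s.
With the tool pointing down it reaches from about 425 to 875 mm from the base axis. Payload 8.4 kg.
Tool frame: the origin (TCP) lies at the very end of the fingers, on their centre line; the grasp point (between the pads) lies 19 mm behind it; z points along the fingers, y is the line along which they close (so a half turn about z gives the same grasp; the last joint's range is limited). The gripper opens to 87 mm and grips with 3 to 60 N. Pads are 19 mm wide; open, the fingers measure 117 mm over their backs; the gripper's body (75 mm by 190 mm) begins 51 mm behind the grasp point.
Start: joints at [-1.379, 0.333, 0.04, 1.465, -0.013, 1.343, -0.059], TCP at [186.369, 622.68, 222.546] pointing down, gripper open.
Joint ranges: [-2.58, 2.58], [-0.38, 2.09], [-1.3, 1.39], [0.25, 2.4], [-1.5, 4.64], [0.08, 2.09], [-2.65, 2.65]. Speed limits (rad/s): [2.22, 2.22, 2.79, 2.79, 3.14, 3.14, 3.14].

## Interface

Orientations are given as a rotation vector (axis times angle).
In Python, from workcell import robot, vision, hand_in gives the robot as it stands.
- The arm moves only by the shell command python3 -m handwheel 'ROWS' [OPENING]. ROWS is JSON, a list of rows, each an object with "slide": the shift along the tool's x, y, z scaled (see below), a list of three; "turn": the turn, a rotation vector about the tool's x, y, z scaled (see below), a list of three. In form: [{"slide": [x, y, z], "turn": [rx, ry, rz]}, ...]. A call has 1 to 8 rows; each row shifts and turns the commanded pose from where the row before left it, along the tool's axes as they then stand; what a row does not reach is not made up. The controller multiplies each number of a shift by 50 mm and each number of a turn by 0.12 rad. A row lasts 1/8 s, in which the tool goes at most 62.5 mm and 10.7 degrees, less where a joint would pass 70% of its speed; a pose out of reach is approached as far as the arm can. A call with a number of a shift or a turn outside -1 to 1 is refused whole. A call with a gripper value outside its range is refused whole. OPENING is the closure, from -1 (fully open) to 1 (shut), set as the call begins (- or left out, the last holds). The fingers move at their own pace and stop on an object; the grip force is fixed at half the most. Time passes only in rows, so rows that do not move let the fingers close. It gives the time, the measured TCP pose, the force, the opening and the grip force at its end, in the units of the state.
- robot.observe(): the state, without advancing time (a new reading comes with each control period).
- vision.grab_frame(name): name is "side" or "top" or "wrist"; returns (picture, depth): 420x560x3 uint8, red, green, blue; 420x560 float32, mm along the optical axis (not along the pixel's ray), 0 where there is no reading.
- vision.camera_model(name): a dict with "fx", "fy", "cx", "cy" (pixels), "R" (3x3) and "t" (3): a world point X has camera coordinates R X + t; the wrist camera has in their place "tool_from_camera" (4x4, takes a point from camera to tool coordinates, whose origin is the TCP and whose axes are the flange's). Camera axes: x right, y down, z forward; pixel columns grow to the right and rows downward; lengths in mm; the calibration is good to about 2 mm. A picture is of the moment at which its call begins: read the wrist's pose just before it. camera_model takes no time and is no camera call.
- hand_in(): hands the job in; it is judged then, once.
The state is a dict: "time_s": time; "joint_positions": joint angles; "joint_velocities": joint speeds; "joint_torque": joint torques, N m; "tool_pos": TCP position; "eef_rot": TCP orientation; "wrist_force": force on the tool from outside, world axes, zero at the start; "wrist_torque": the same for the moment, N m; "opening": finger opening in mm; "grasp_force": force on a finger pad.
Only numpy, scipy, OpenCV 4.12 (cv2) and the standard library are available. Lean on these libraries where they do the work, as an engineer would, in place of code of your own. Each camera call takes 0.05 s, during which the arm holds its last target. There are 200 camera calls.

## Working session

There is one attempt and no reset: what is moved stays moved. The work goes in short steps, Python scripts to look and compute and a shell command to move; the robot and the scene stay as the last step left them, time stands still between calls to the robot, and variables do not carry over. Pictures are saved under pics/ and viewed, at most 10 in all, crops included, and the job is handed in when it is done.

```bash
ls; mkdir -p pics
python3 - <<'E'
from workcell import robot, vision
import cv2,numpy as np
print(robot.observe())
for n in ("top","side"):
    p,d=vision.grab_frame(n); cv2.imwrite(f"pics/{n}0.png",p[:,:,::-1]); np.save(f"pics/{n}0.npy",d)
    print(n,vision.camera_model(n))
print(vision.camera_model("wrist"))
E
```

```text
pics
{'time_s': 0.0, 'joint_positions': array([-1.37922039,  0.33388559,  0.03986695,  1.4662857 , -0.01335985,
        1.34328849, -0.05850515]), 'joint_velocities': array([ 5.29857335e-04,  1.35210368e-03,  2.60507249e-04,  6.24237008e-05,
       -1.03090184e-03,  1.19821038e-03, -4.77791250e-05]), 'joint_torque': array([-7.09758319e-05, -6.56357145e+01,  1.33541912e+00, -4.03822696e+01,
       -5.96636860e-02,  4.42931021e-02,  1.69327950e-04]), 'tool_pos': array([186.25536937, 622.25046717, 221.66848953]), 'eef_rot': array([-4.55140369e-01, -3.10835858e+00,  2.51258313e-03]), 'wrist_force': array([-0.50963581,  0.62592345,  0.59207911]), 'wrist_torque': array([0.00820142, 0.06668467, 0.06633094]), 'grasp_force': 0.0, 'opening': 86.97802195064561}
top {'fx': 437.57224374612144, 'fy': 437.57224374612144, 'cx': 278.71681295589974, 'cy': 201.5394290967864, 'R': array([[ 0.00534852, -0.99956275,  0.029081  ],
       [-0.99845254, -0.00694781, -0.05517469],
       [ 0.05535262, -0.02874089, -0.99805313]]), 't': array([  63.30718393,  429.00354493, 1223.16008142])}
side {'fx': 454.85280630687356, 'fy': 454.85280630687356, 'cx': 276.8303003456737, 'cy': 213.324901403006, 'R': array([[-0.99520296, -0.09666654, -0.01505456],
       [-0.05631837,  0.69190718, -0.71978656],
       [ 0.07999564, -0.71548587, -0.69403218]]), 't': array([ 429.56035448,   58.03616893, 1488.92398625])}
{'fx': 295.1368390282207, 'fy': 295.1368390282207, 'cx': 277.0399068407336, 'cy': 209.1958830482347, 'tool_from_camera': array([[ 1.16017167e-03, -9.61221505e-01, -2.75775040e-01,
         7.54064568e+01],
       [ 9.99999249e-01,  1.00660519e-03,  6.98396224e-04,
        -5.72315108e-01],
       [-3.93716884e-04, -2.75775643e-01,  9.61221951e-01,
        -1.61535510e+02],
       [ 0.00000000e+00,  0.00000000e+00,  0.00000000e+00,
         1.00000000e+00]])}
```

View pics/top0.png

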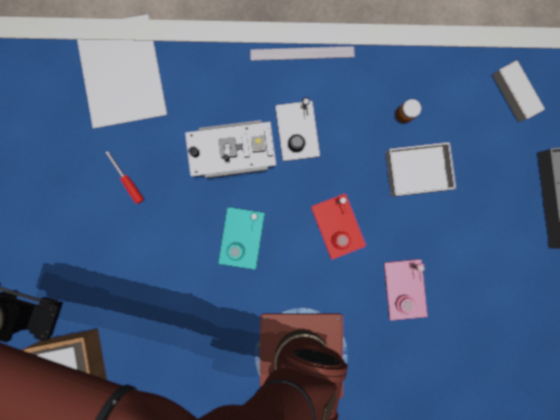

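View pics/side0.png

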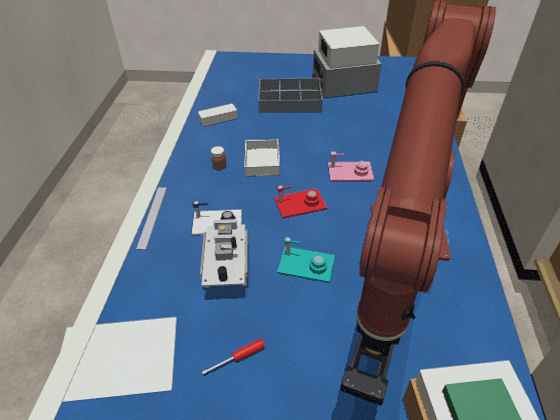

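The top view shows the carrier with its handle at (194,152), the crank at about (228,150), the white station at (297,130) and its post at (305,102). Outward is image-right. I'll enlarge it.

Run:
```python
import cv2
p=cv2.imread("pics/top0.png")[90:185,180:330]; cv2.imwrite("pics/c1.png",cv2.resize(p,None,fx=5.3,fy=5.3,interpolation=cv2.INTER_CUBIC))
p=cv2.imread("pics/side0.png")[190:300,190:300]; cv2.imwrite("pics/c2.png",cv2.resize(p,None,fx=5.4,fy=5.4,interpolation=cv2.INTER_CUBIC))
```

```text
(no output)
```

View pics/c1.png

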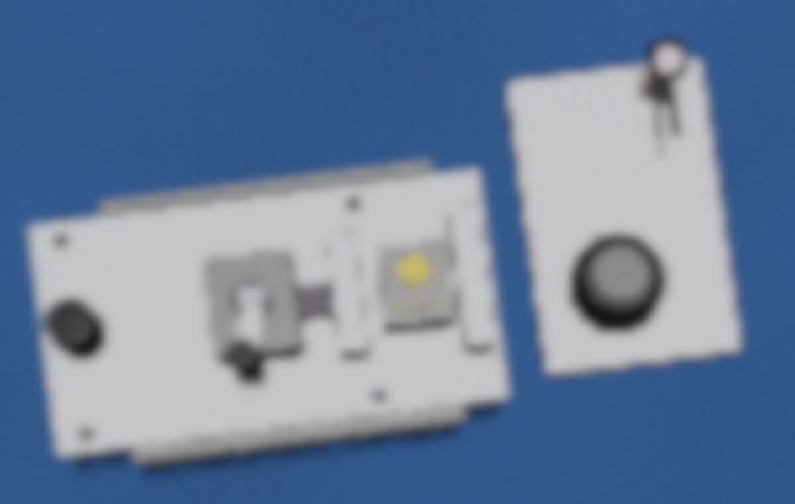

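View pics/c2.png

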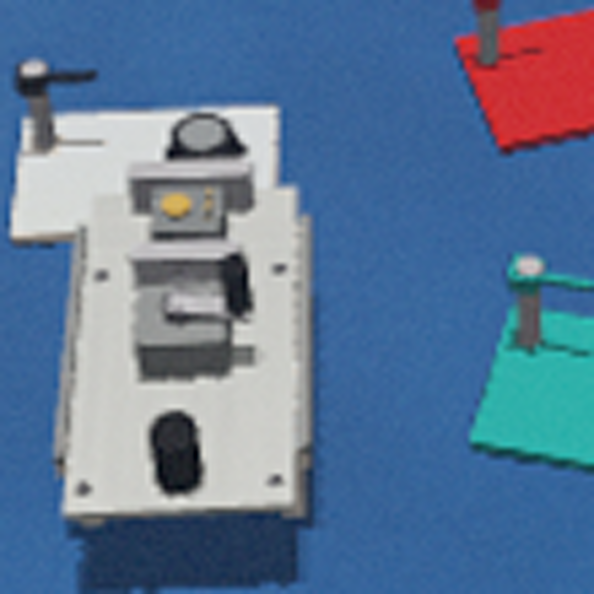

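The top crop shows the plate corners at (28,225), (480,168), (510,398) and (58,458). The knob is near (245,360), and the pointer blade runs from the post top to a tip at about (680,135), with its shadow to the left. In the side crop the pointer tip is at (96,75), the handle top at (177,420) and the knob top at (235,260).

```bash
cat > h.py <<'E'
import numpy as np
from workcell import robot,vision
from scipy.spatial.transform import Rotation as Ro
def ray(name,uv,z,pose=None):
    m=vision.camera_model(name); uv=np.atleast_2d(uv).astype(float)
    d=np.c_[(uv[:,0]-m['cx'])/m['fx'],(uv[:,1]-m['cy'])/m['fy'],np.ones(len(uv))]
    if name=='wrist':
        T=m['tool_from_camera']; Rt=Ro.from_rotvec(pose['eef_rot']).as_matrix()
        c=Rt@T[:3,3]+pose['tool_pos']; w=d@(Rt@T[:3,:3]).T
    else: c=-m['R'].T@m['t']; w=d@m['R']
    return c+w*((z-c[2])/w[:,2])[:,None]
def c1(q): return (np.atleast_2d(q)+.5)/5.3-.5+[180,90]
def c2(q): return (np.atleast_2d(q)+.5)/5.4-.5+[190,190]
E
python3 - <<'E'
from h import *
np.set_printoptions(precision=1,suppress=True)
q=ray('top',c1([(28,225),(480,168),(510,398),(58,458)]),66)
print(q, 'L',np.linalg.norm(q[1]-q[0]),np.linalg.norm(q[2]-q[3]),'W',np.linalg.norm(q[0]-q[3]),np.linalg.norm(q[1]-q[2]))
c=q.mean(0); x=(q[1]-q[0]+q[2]-q[3])[:2]; x/=np.linalg.norm(x); y=np.array([-x[1],x[0]])
print('c',c,'x',x,'yaw',np.arctan2(x[1],x[0]))
def loc(p): return np.c_[(p[:,:2]-c[:2])@x,(p[:,:2]-c[:2])@y]
s=ray('side',c2([(64,515),(300,515),(95,190),(300,185)]),66); print('side corners',loc(s))
print('tip top',loc(ray('top',c1([(680,135)]),66)),'side',loc(ray('side',c2([(96,75)]),66)))
print('handle top', loc(ray('top',c1([(72,327)]),100+0)),loc(ray('side',c2([(177,421)]),106)))
# knob top z: unknown, try
for z in (130,140,150): print(z,'knob',loc(ray('top',c1([(242,354)]),z)),loc(ray('side',c2([(236,262)]),z)))
D=np.load('pics/top0.npy'); 
for u,v in c1([(242,354),(250,372),(72,327),(240,280),(270,262)]):
    i,j=int(round(v)),int(round(u)); m=vision.camera_model('top'); dd=D[i-1:i+2,j-1:j+2]
    P=np.array([(j-m['cx'])/m['fx'],(i-m['cy'])/m['fy'],1])*dd.min(); print((m['R'].T@(P-m['t'])), dd.min(),dd.max())
E
```

```text
[[611.8 322.1  66. ]
 [644.   92.   66. ]
 [525.4  75.9  66. ]
 [492.6 304.9  66. ]] L 232.36282545214624 231.3639044885056 W 120.39415884550834 119.71794081255587
c [568.4 198.7  66. ] x [ 0.1 -1. ] yaw -1.430150219639375
side corners [[-115.9   57.9]
 [-122.6  -63.3]
 [ 118.9   57.6]
 [ 116.   -61.8]]
tip top [[220.7  63.7]] side [[218.1  63.5]]
handle top [[-95.6  -1.2]] [[-90.   -2.9]]
130 knob [[-12.2 -30.5]] [[ -3.3 -32.8]]
140 knob [[-11.5 -32.2]] [[-12.6 -33.8]]
150 knob [[-10.8 -33.9]] [[-22.  -34.9]]
[535.3 205.9 143.8] 1103.331 1112.4648
[525.7 201.  140.5] 1106.2854 1144.72
[553.2 292.3 108.5] 1137.0986 1142.7186
[577.9 209.8 107.2] 1142.083 1155.8441
[587.5 194.9  99.6] 1150.6398 1157.774
```

```bash
cat >> h.py <<'E'
C=np.array([568.4,198.7]); YAW=-1.4302
cx=np.array([np.cos(YAW),np.sin(YAW)]); cy=np.array([-cx[1],cx[0]])
def w(l): return C+l[0]*cx+l[1]*cy
def loc(p): d=np.asarray(p)[...,:2]-C; return np.stack([d@cx,d@cy],-1)
E
python3 - <<'E'
from h import *
s=robot.observe(); R=Ro.from_rotvec(s['eef_rot']).as_matrix()
print('turn about tool z', -((YAW+np.pi)-np.arctan2(R[1,1],R[0,1])))
d=w((-6,-32))-s['tool_pos'][:2]; print('tool slide mm x,y:', -d@cy, -d@cx)
E
```

```text
turn about tool z -0.4314088353698058
tool slide mm x,y: -286.9922742365163 -466.97647311640577
```

```bash
python3 -m handwheel '[{"slide":[0,0,0],"turn":[0,0,-0.9]},{"slide":[0,0,0],"turn":[0,0,-0.9]},{"slide":[0,0,0],"turn":[0,0,-0.9]},{"slide":[0,0,0],"turn":[0,0,-0.9]},{"slide":[-0.48,-0.78,0],"turn":[0,0,0]},{"slide":[-0.48,-0.78,0],"turn":[0,0,0]},{"slide":[-0.48,-0.78,0],"turn":[0,0,0]},{"slide":[-0.48,-0.78,0],"turn":[0,0,0]}]' -1
python3 -m handwheel '[{"slide":[-0.48,-0.78,0],"turn":[0,0,0]},{"slide":[-0.48,-0.78,0],"turn":[0,0,0]},{"slide":[-0.48,-0.78,0],"turn":[0,0,0]},{"slide":[-0.48,-0.78,0],"turn":[0,0,0]},{"slide":[-0.48,-0.78,0],"turn":[0,0,0]},{"slide":[-0.48,-0.78,0],"turn":[0,0,0]},{"slide":[0,0,0],"turn":[0,0,0]},{"slide":[0,0,0],"turn":[0,0,0]}]'
python3 - <<'E'
from h import *
import cv2,json
s=robot.observe(); print(s['tool_pos'],s['eef_rot'],loc(s['tool_pos']))
p,d=vision.grab_frame('wrist'); cv2.imwrite('pics/w1.png',p[:,:,::-1]); np.save('pics/w1.npy',d)
json.dump({k:list(s[k]) for k in('tool_pos','eef_rot')},open('pics/w1.json','w'))
E
```

```text
time_s: 1.1
tool_pos: [304.1, 480.2, 222.2]
eef_rot: [0.221, -3.133, 0.001]
wrist_force: [0.4, 1.0, 0.4]
opening: 87.0
grasp_force: 0.0
time_s: 2.1
tool_pos: [478.3, 270.8, 222.2]
eef_rot: [0.222, -3.133, -0.0]
wrist_force: [-0.1, 0.4, 0.0]
opening: 86.9
grasp_force: 0.0
[478.30617559 270.80824895 222.22582227] [ 2.21791717e-01 -3.13294193e+00 -9.99542230e-05] [-84.02189885 -79.100046  ]
```

View pics/w1.png

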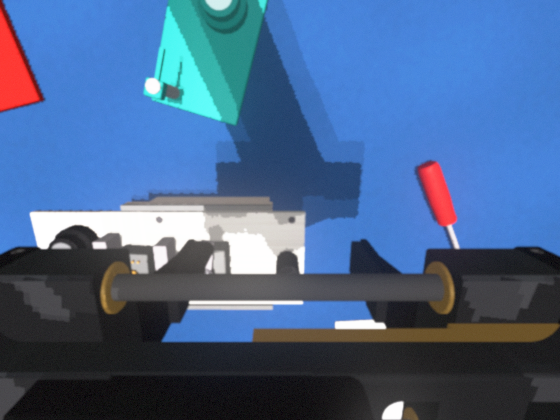

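The wrist image shows the plate edges horizontal at row 212, so the tool yaw matches the carrier. The gripper hides the knob, so I'll refine its centre from the top and side depth.

Run:
```python
from h import *
np.set_printoptions(precision=1,suppress=True)
for n in('top','side'):
    m=vision.camera_model(n); D=np.load(f'pics/{n}0.npy'); v,u=np.mgrid[:420,:560]
    P=np.stack([(u-m['cx'])/m['fx']*D,(v-m['cy'])/m['fy']*D,D],-1).reshape(-1,3); P=(P-m['t'])@m['R']
    l=loc(P)
    for nm,c,z0,z1 in(('knob',(-8,-32),118,150),('knobtop',(-8,-32),137,150),('handletop',(-95,0),100,112)):
        k=(np.abs(l-c).max(1)<22)&(P[:,2]>z0)&(P[:,2]<z1)
        print(n,nm,k.sum(),np.c_[l[k].mean(0),(l[k].min(0)+l[k].max(0))/2].T.ravel() if k.any() else '',P[k,2].max() if k.any() else '')
        if n=='side' and nm=='knob': print(np.c_[l[k],P[k,2]][::3])
```

```text
top knob 35 [-11.5 -32.9 -12.2 -32.5] 143.8947978041372
top knobtop 24 [-12.  -32.4 -11.2 -32.3] 143.8947978041372
top handletop 81 [-95.5  -0.2 -95.5   0.1] 110.85229755312326
side knob 43 [-14.9 -31.3 -12.3 -31.2] 140.79293205976015
[[ -3.9 -26.7 135.7]
 [ -5.4 -35.3 136.7]
 [-10.2 -29.9 138. ]
 [-13.2 -38.7 140.8]
 [-16.4 -30.2 140.5]
 [-15.1 -38.5 138.7]
 [-15.1 -29.8 135.1]
 [-14.2 -38.1 133.6]
 [-19.1 -32.7 135. ]
 [-20.5 -26.9 132.8]
 [-19.  -35.2 130.6]
 [-17.1 -28.9 124.7]
 [-14.5 -37.1 121.3]
 [-20.4 -31.8 124. ]
 [-19.8 -28.6 119.2]]
side knobtop 11 [-13.  -32.8 -12.5 -31.5] 140.79293205976015
side handletop 64 [-97.7   0.4 -96.3   0.5] 109.71559361319248
```

```bash
python3 -m handwheel '[{"slide":[-0.48,-0.72,0],"turn":[0,0,0]},{"slide":[-0.48,-0.72,0],"turn":[0,0,0]},{"slide":[0,0,0.5],"turn":[0,0,0]},{"slide":[0,0,0.6],"turn":[0,0,0]},{"slide":[0,0,0.6],"turn":[0,0,0]},{"slide":[0,0,0.4],"turn":[0,0,0]},{"slide":[0,0,0],"turn":[0,0,0]},{"slide":[0,0,0],"turn":[0,0,0]}]'
python3 - <<'E'
from h import *
import cv2
s=robot.observe(); print(loc(s['tool_pos']),s['tool_pos'][2])
p,d=vision.grab_frame('side'); cv2.imwrite('pics/s1.png',cv2.resize(p[180:310,170:330,::-1],None,fx=4.5,fy=4.5,interpolation=cv2.INTER_CUBIC))
E
```

```text
time_s: 3.15
tool_pos: [536.6, 206.8, 118.4]
eef_rot: [-0.223, 3.133, 0.001]
wrist_force: [0.1, -0.2, -0.0]
opening: 87.3
grasp_force: 0.0
[-12.43888674 -30.33106009] 118.4292314665705
```

View pics/s1.png

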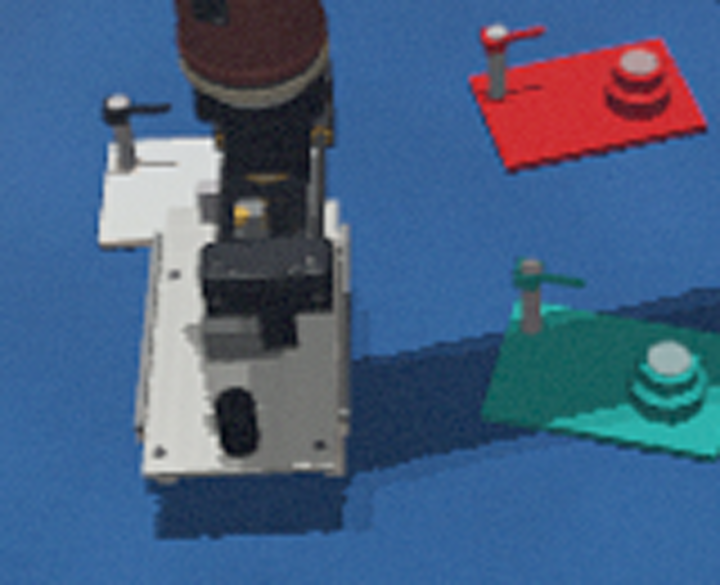

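The side view shows the gripper over the crank with its fingers at (280,320). The plate and handle at (238,420) haven't moved. Next I lower a little and close.

```bash
python3 -m handwheel '[{"slide":[0.02,0,0.1],"turn":[0,0,0]},{"slide":[0,0,0],"turn":[0,0,0]}]'
python3 -m handwheel '[{"slide":[0,0,0],"turn":[0,0,0]},{"slide":[0,0,0],"turn":[0,0,0]},{"slide":[0,0,0],"turn":[0,0,0]},{"slide":[0,0,0],"turn":[0,0,0]},{"slide":[0,0,0],"turn":[0,0,0]},{"slide":[0,0,0],"turn":[0,0,0]}]' 1
python3 - <<'E'
from h import *
s=robot.observe(); print(loc(s['tool_pos']),s['tool_pos'][2],s['opening'],s['grasp_force'],s['wrist_force'])
a=.19; z=[]
for i in range(24):
    b=a+(4.85-.19)/24
    # tool x=-cy, tool y=-cx ; local knob = 32*(-sin a,-cos a)
    d=32*np.array([-np.sin(b)+np.sin(a),-np.cos(b)+np.cos(a)]); z.append((round(-d[1]/50,3),round(-d[0]/50,3))); a=b
print(z)
E
```

```text
time_s: 3.45
tool_pos: [535.4, 205.7, 112.5]
eef_rot: [0.222, -3.134, -0.0]
wrist_force: [-0.3, 0.5, 0.2]
opening: 87.0
grasp_force: 0.0
time_s: 4.2
tool_pos: [535.5, 205.7, 112.6]
eef_rot: [-0.222, 3.134, -0.0]
wrist_force: [0.3, 0.2, -0.4]
opening: 35.1
grasp_force: 0.0
[-11.52634201 -31.57158277] 112.55763083100322 35.07792407973058 0.0 [ 0.3033846   0.1933649  -0.38395506]
[(np.float64(-0.035), np.float64(0.119)), (np.float64(-0.057), np.float64(0.11)), (np.float64(-0.078), np.float64(0.097)), (np.float64(-0.095), np.float64(0.08)), (np.float64(-0.108), np.float64(0.06)), (np.float64(-0.118), np.float64(0.038)), (np.float64(-0.123), np.float64(0.015)), (np.float64(-0.124), np.float64(-0.009)), (np.float64(-0.12), np.float64(-0.033)), (np.float64(-0.111), np.float64(-0.056)), (np.float64(-0.098), np.float64(-0.076)), (np.float64(-0.082), np.float64(-0.093)), (np.float64(-0.062), np.float64(-0.107)), (np.float64(-0.04), np.float64(-0.117)), (np.float64(-0.017), np.float64(-0.123)), (np.float64(0.007), np.float64(-0.124)), (np.float64(0.031), np.float64(-0.12)), (np.float64(0.054), np.float64(-0.112)), (np.float64(0.074), np.float64(-0.099)), (np.float64(0.092), np.float64(-0.083)), (np.float64(0.106), np.float64(-0.064)), (np.float64(0.117), np.float64(-0.042)), (np.float64(0.123), np.float64(-0.019)), (np.float64(0.124), np.float64(0.005))]
```

Still closing; I'll wait for the grip.

```bash
python3 -m handwheel '[{"slide":[0,0,0],"turn":[0,0,0]},{"slide":[0,0,0],"turn":[0,0,0]},{"slide":[0,0,0],"turn":[0,0,0]},{"slide":[0,0,0],"turn":[0,0,0]},{"slide":[0,0,0],"turn":[0,0,0]}]'
```

```text
time_s: 4.82
tool_pos: [535.5, 205.6, 112.5]
eef_rot: [0.221, -3.134, 0.0]
wrist_force: [-0.5, 0.3, 0.2]
opening: 15.0
grasp_force: 30.0
```

```bash
python3 -m handwheel '[{"slide":[-0.035,0.119,0],"turn":[0,0,0]},{"slide":[-0.057,0.11,0],"turn":[0,0,0]},{"slide":[-0.078,0.097,0],"turn":[0,0,0]},{"slide":[-0.095,0.08,0],"turn":[0,0,0]},{"slide":[-0.108,0.06,0],"turn":[0,0,0]},{"slide":[-0.118,0.038,0],"turn":[0,0,0]},{"slide":[-0.123,0.015,0],"turn":[0,0,0]},{"slide":[-0.124,-0.009,0],"turn":[0,0,0]}]'
python3 -c "
from h import *
s=robot.observe(); print(loc(s['tool_pos']),s['wrist_force'],s['opening'])"
```

```text
time_s: 5.82
tool_pos: [569.0, 236.8, 112.6]
eef_rot: [-0.222, 3.133, 0.001]
wrist_force: [-1.2, 2.9, -0.2]
opening: 15.2
grasp_force: 30.0
[-37.63104507   5.88284689] [-1.1713127   2.91788063 -0.15753145] 15.210985437812527
```

```bash
python3 -m handwheel '[{"slide":[-0.12,-0.033,0],"turn":[0,0,0]},{"slide":[-0.111,-0.056,0],"turn":[0,0,0]},{"slide":[-0.098,-0.076,0],"turn":[0,0,0]},{"slide":[-0.082,-0.093,0],"turn":[0,0,0]},{"slide":[-0.062,-0.107,0],"turn":[0,0,0]},{"slide":[-0.04,-0.117,0],"turn":[0,0,0]},{"slide":[-0.017,-0.123,0],"turn":[0,0,0]},{"slide":[0.007,-0.124,0],"turn":[0,0,0]}]'
python3 -c "
from h import *
s=robot.observe(); print(loc(s['tool_pos']),s['wrist_force'],s['opening'])"
python3 -m handwheel '[{"slide":[0.031,-0.12,0],"turn":[0,0,0]},{"slide":[0.054,-0.112,0],"turn":[0,0,0]},{"slide":[0.074,-0.099,0],"turn":[0,0,0]},{"slide":[0.092,-0.083,0],"turn":[0,0,0]},{"slide":[0.106,-0.064,0],"turn":[0,0,0]},{"slide":[0.117,-0.042,0],"turn":[0,0,0]},{"slide":[0.123,-0.019,0],"turn":[0,0,0]},{"slide":[0.124,0.005,0],"turn":[0,0,0]}]'
python3 - <<'E'
from h import *
import cv2
s=robot.observe(); print(loc(s['tool_pos']),s['wrist_force'],s['opening'])
p,d=vision.grab_frame('top'); cv2.imwrite('pics/t2.png',cv2.resize(p[90:185,180:330,::-1],None,fx=5.3,fy=5.3,interpolation=cv2.INTER_CUBIC))
E
```

```text
time_s: 6.82
tool_pos: [599.5, 202.8, 112.6]
eef_rot: [0.221, -3.134, 0.001]
wrist_force: [0.6, 1.9, 0.8]
opening: 15.1
grasp_force: 30.0
[ 0.30814157 31.34309125] [0.55137987 1.91185455 0.79110041] 15.091950424946791
time_s: 7.82
tool_pos: [569.1, 171.8, 113.2]
eef_rot: [-0.221, 3.13, -0.0]
wrist_force: [10.5, 0.1, -0.4]
opening: 15.0
grasp_force: 30.0
[26.72824756 -3.06444028] [10.5282384   0.11760875 -0.41341465] 14.972816380624353
```

View pics/t2.png

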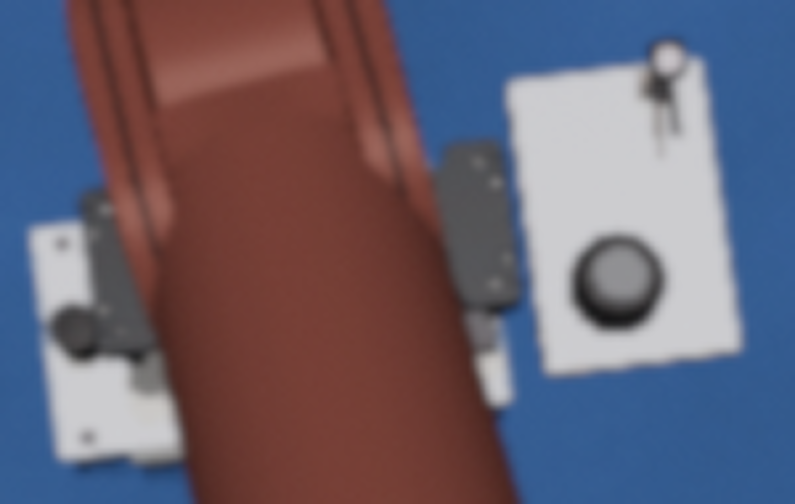

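The plate has shifted less than 1 mm (rear corner at (30,228)), and the 10 N force shows the clamp is tight. I'll add a little more turn, then release and lift.

```bash
python3 -m handwheel '[{"slide":[0.04,0.004,0],"turn":[0,0,0]},{"slide":[0,0,0],"turn":[0,0,0]},{"slide":[0,0,0],"turn":[0,0,0]}]'
python3 -c "
from h import *
s=robot.observe(); print(loc(s['tool_pos']),s['wrist_force'],s['opening'])"
python3 -m handwheel '[{"slide":[0,0,0],"turn":[0,0,0]},{"slide":[0,0,0],"turn":[0,0,0]},{"slide":[0,0,0],"turn":[0,0,0]},{"slide":[0,0,0],"turn":[0,0,0]},{"slide":[0,0,0],"turn":[0,0,0]}]' -1
python3 -m handwheel '[{"slide":[0,0,-0.4],"turn":[0,0,0]},{"slide":[0,0,-0.6],"turn":[0,0,0]},{"slide":[0,0,-0.3],"turn":[0,0,0]},{"slide":[0,0.5,0],"turn":[0,0,0]},{"slide":[0,0.8,0],"turn":[0,0,0]},{"slide":[0,0.8,0],"turn":[0,0,0]},{"slide":[0,0.3,0],"turn":[0,0,0]},{"slide":[0,0,0],"turn":[0,0,0]}]'
python3 - <<'E'
from h import *
import cv2
s=robot.observe(); print(loc(s['tool_pos']),s['tool_pos'])
for n in('side','top'):
  p,d=vision.grab_frame(n); cv2.imwrite(f'pics/{n}3.png',p[:,:,::-1]); np.save(f'pics/{n}3.npy',d)
a=cv2.imread('pics/side3.png')[185:295,190:290]; b=cv2.imread('pics/top3.png')[95:185,180:330]
a=cv2.resize(a,(364,400),interpolation=cv2.INTER_CUBIC); b=cv2.resize(b,(435,261),interpolation=cv2.INTER_CUBIC)
o=np.zeros((400,800,3),np.uint8); o[:,:364]=a; o[:261,365:]=b; cv2.imwrite('pics/m3.png',o)
E
```

```text
time_s: 8.25
tool_pos: [567.9, 171.7, 113.5]
eef_rot: [-0.22, 3.129, -0.0]
wrist_force: [8.9, 2.8, -2.0]
opening: 15.0
grasp_force: 30.0
[26.69576223 -4.30018894] [ 8.93319843  2.7584648  -1.97825081] 15.002731899393533
time_s: 8.88
tool_pos: [565.4, 172.0, 112.5]
eef_rot: [0.222, -3.134, 0.0]
wrist_force: [0.5, 0.6, -0.7]
opening: 57.4
grasp_force: 0.0
time_s: 9.88
tool_pos: [548.3, 291.4, 177.0]
eef_rot: [0.224, -3.133, 0.001]
wrist_force: [-0.3, -0.9, -0.1]
opening: 86.9
grasp_force: 0.0
[-94.58193104  -6.9232495 ] [548.29096012 291.37847419 177.04376202]
```

View pics/m3.png

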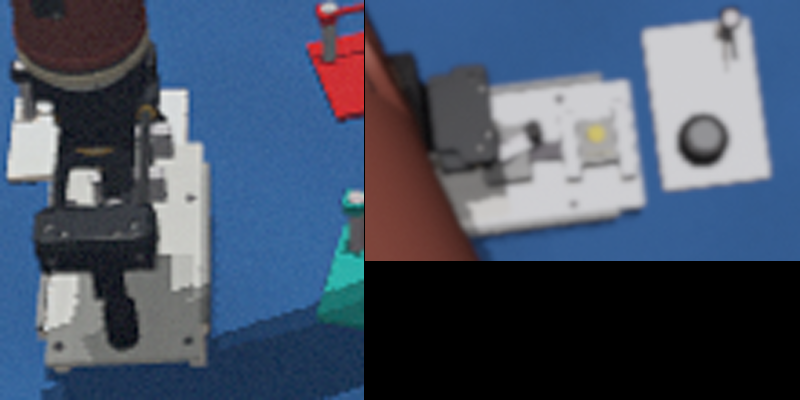

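The side view (left) shows the gripper over the handle. The top view (right) shows the module at (597,133) tight between the jaws and the knob at (533,130) on the outward side. I'll get the plate's shift since the start by image registration.

```bash
cat >> h.py <<'E'
import cv2
def shift(fa,fb,box,init=(0,0)):
    a,b=[cv2.cvtColor(cv2.imread(f),cv2.COLOR_BGR2GRAY).astype(np.float32) for f in(fa,fb)]
    x0,x1,y0,y1=box; M=np.array([[1,0,x0+init[0]],[0,1,y0+init[1]]],np.float32)
    cc,M=cv2.findTransformECC(a[y0:y1,x0:x1],b,M,cv2.MOTION_TRANSLATION,(3,200,1e-6),None,3)
    return M[:,2]-[x0,y0],cc
E
python3 - <<'E'
from h import *
for box in((255,280,118,172),(262,280,118,172),(240,280,150,176),(274,325,95,165)):
    d,cc=shift('pics/top0.png','pics/top3.png',box); q=ray('top',np.array([[270,145],[270+d[0],145+d[1]]]),66); print(box,d,cc,np.diff(loc(q),axis=0))
E
```

```text
(255, 280, 118, 172) [0.24940491 0.40841675] 0.9907470833573804 [[ 0.52114221 -1.19477117]]
(262, 280, 118, 172) [0.25921631 0.57056427] 0.991504706869122 [[ 0.48818798 -1.63776223]]
(240, 280, 150, 176) [0.60969543 0.35206604] 0.9873660721453589 [[ 1.5105088  -1.16853155]]
(274, 325, 95, 165) [ 0.04165649 -0.00305939] 0.9990128935060774 [[ 0.11312426 -0.00633092]]
```

```bash
python3 -m handwheel '[{"slide":[-0.12,0,0.2],"turn":[0,0,0]},{"slide":[0,0,0.5],"turn":[0,0,0]},{"slide":[0,0,0.6],"turn":[0,0,0]},{"slide":[0,0,0.5],"turn":[0,0,0]},{"slide":[0,0,0.26],"turn":[0,0,0]},{"slide":[0,0,0],"turn":[0,0,0]}]'
python3 -m handwheel '[{"slide":[0,0,0],"turn":[0,0,0]},{"slide":[0,0,0],"turn":[0,0,0]},{"slide":[0,0,0],"turn":[0,0,0]},{"slide":[0,0,0],"turn":[0,0,0]},{"slide":[0,0,0],"turn":[0,0,0]},{"slide":[0,0,0],"turn":[0,0,0]},{"slide":[0,0,0],"turn":[0,0,0]},{"slide":[0,0,0],"turn":[0,0,0]}]' 1
python3 -m handwheel '[{"slide":[0,0,0],"turn":[0,0,0]},{"slide":[0,0,0],"turn":[0,0,0]},{"slide":[0,0,0],"turn":[0,0,0]}]'
python3 - <<'E'
from h import *
s=robot.observe(); print(loc(s['tool_pos']),s['tool_pos'],s['eef_rot'],s['wrist_force'])
p,d=vision.grab_frame('top'); cv2.imwrite('pics/top4.png',p[:,:,::-1])
for box in((255,280,118,172),(262,280,118,172)):
    d,cc=shift('pics/top0.png','pics/top4.png',box); q=ray('top',np.array([[270,145],[270+d[0],145+d[1]]]),66); print(box,d,cc,np.diff(loc(q),axis=0))
E
```

```text
time_s: 10.72
tool_pos: [554.5, 290.8, 73.7]
eef_rot: [0.22, -3.133, 0.002]
wrist_force: [0.4, 0.9, 0.3]
opening: 86.9
grasp_force: 0.0
time_s: 11.72
tool_pos: [554.5, 291.8, 74.5]
eef_rot: [0.222, -3.134, 0.0]
wrist_force: [-0.3, -0.3, 0.6]
opening: 25.4
grasp_force: 30.0
time_s: 12.1
tool_pos: [554.6, 291.8, 74.5]
eef_rot: [0.222, -3.134, 0.0]
wrist_force: [0.9, 1.1, -0.6]
opening: 25.2
grasp_force: 30.0
[-94.10246946  -0.65546447] [554.56408712 291.78207081  74.51841358] [ 2.21664934e-01 -3.13366635e+00  4.32696745e-05] [ 0.88213566  1.14640476 -0.60161828]
(255, 280, 118, 172) [0.27952576 0.42405701] 0.9906480347236404 [[ 0.59640505 -1.24774641]]
(262, 280, 118, 172) [0.25372314 0.57808685] 0.9913103226788863 [[ 0.47066615 -1.65622474]]
```

```bash
python3 -m handwheel '[{"slide":[0,-0.12,0],"turn":[0,0,0]},{"slide":[0,-0.24,0],"turn":[0,0,0]},{"slide":[0,-0.24,0],"turn":[0,0,0]},{"slide":[0,-0.24,0.005],"turn":[0,0,0]},{"slide":[0,0,0],"turn":[0,0,0]}]'
python3 - <<'E'
from h import *
s=robot.observe(); print(loc(s['tool_pos']),s['tool_pos'],s['wrist_force'],s['wrist_torque'])
for n in('top','side'):
  p,d=vision.grab_frame(n); cv2.imwrite(f'pics/{n}5.png',p[:,:,::-1])
for box in((255,280,118,172),(262,280,118,172)):
    d,cc=shift('pics/top4.png','pics/top5.png',box,(16,-2)); q=ray('top',np.array([[270,145],[270+d[0],145+d[1]]]),66); print(box,d,cc,np.diff(loc(q),axis=0))
E
```

```text
time_s: 12.78
tool_pos: [561.2, 247.3, 74.5]
eef_rot: [-0.218, 3.134, -0.003]
wrist_force: [0.5, -5.8, 2.8]
opening: 25.5
grasp_force: 30.0
[-49.12554367  -0.33677344] [561.18241123 247.29360934  74.48647175] [ 0.47377438 -5.81017595  2.75552705] [-0.95998238 -0.01248389  0.06477338]
(255, 280, 118, 172) [16.08529663 -2.17684174] 0.5738160452435156 [[44.10580941  0.25456219]]
(262, 280, 118, 172) [15.88269043 -2.36219788] 0.5394798306562022 [[43.628656    0.82899674]]
```

```bash
python3 -m handwheel '[{"slide":[0,0,0],"turn":[0,0,0]},{"slide":[0,0,0],"turn":[0,0,0]}]'; python3 -c "
from h import *
s=robot.observe(); print(loc(s['tool_pos']),s['wrist_force'],s['wrist_torque'])"
```

```text
time_s: 13.12
tool_pos: [561.2, 247.5, 74.5]
eef_rot: [-0.218, 3.134, -0.005]
wrist_force: [0.7, -6.0, 4.4]
opening: 25.0
grasp_force: 30.0
[-49.3547503  -0.28514  ] [ 0.67194338 -5.96027567  4.44026414] [-1.28095509  0.02035861 -0.01926797]
```

```bash
python3 -m handwheel '[{"slide":[0,-0.12,0],"turn":[0,0,0]},{"slide":[0,-0.14,0.005],"turn":[0,0,0]},{"slide":[0,-0.14,0.005],"turn":[0,0,0]},{"slide":[0,-0.14,0.005],"turn":[0,0,0]},{"slide":[0,-0.14,0.005],"turn":[0,0,0]},{"slide":[0,-0.14,0.005],"turn":[0,0,0]},{"slide":[0,-0.1,0],"turn":[0,0,0]},{"slide":[0,-0.06,0],"turn":[0,0,0]}]'
python3 - <<'E'
from h import *
s=robot.observe(); print(loc(s['tool_pos']),s['wrist_force'],s['wrist_torque'],s['eef_rot'])
for n in('top','side'):
  p,d=vision.grab_frame(n); cv2.imwrite(f'pics/{n}6.png',p[:,:,::-1])
a=cv2.imread('pics/side6.png')[185:285,190:290]; b=cv2.imread('pics/top6.png')[90:185,240:330]
a=cv2.resize(a,(400,400),interpolation=cv2.INTER_CUBIC); b=cv2.resize(b,(378,399),interpolation=cv2.INTER_CUBIC)
o=np.zeros((400,800,3),np.uint8); o[:,:400]=a; o[:399,410:788]=b; cv2.imwrite('pics/m6.png',o)
E
```

```text
time_s: 14.12
tool_pos: [568.0, 204.5, 74.5]
eef_rot: [-0.224, 3.131, 0.006]
wrist_force: [-2.6, 7.4, 8.0]
opening: 25.5
grasp_force: 30.0
[-5.77566835  0.43041027] [-2.62132018  7.40339602  7.9537327 ] [ 1.69710145  0.32032796 -0.01407372] [-0.22447923  3.13112075  0.00575771]
```

View pics/m6.png

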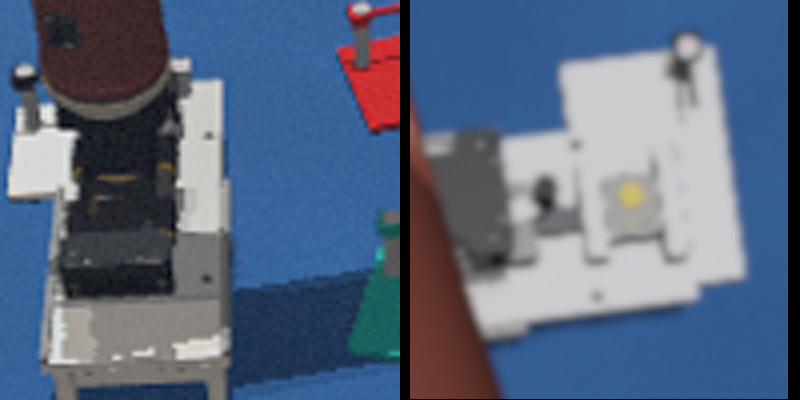

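The side view is mostly hidden by the arm. The top view shows the front −y corner at (699,298) and the pointer tip at about (695,107). I compute the remaining gap.

Run:
```python
from h import *
f=lambda q:(np.atleast_2d(q)-[410,0]+.5)/4.2-.5+[240,90]
c=loc(ray('top',f((699,298)),66)); t=loc(ray('top',f((695,107)),66)); print(c,t)
print('initial corner',loc(ray('top',c1([(510,398),(480,168)]),66)))
# motion of module+jaws between top4 and top6 (ECC on module top, z~92)
for box in((248,272,134,160),(250,268,136,154)):
    d,cc=shift('pics/top4.png','pics/top6.png',box,(32,-4)); 
    for z in(66,92): q=ray('top',np.array([[260,142],[260+d[0],142+d[1]]]),z); print(box,d,round(cc,3),z,np.diff(loc(q),axis=0))
```

```text
[[204.80915721 -60.24337298]] [[219.53890209  63.84534898]]
initial corner [[115.55198527 -59.80722031]
 [116.25573173  59.90865204]]
(248, 272, 134, 160) [33.13848877 -4.65159607] 0.941 66 [[90.96059989  1.01157799]]
(248, 272, 134, 160) [33.13848877 -4.65159607] 0.941 92 [[88.95060515  0.98922472]]
(250, 268, 136, 154) [33.07641602 -4.65655518] 0.945 66 [[90.79486745  1.04685985]]
(250, 268, 136, 154) [33.07641602 -4.65655518] 0.945 92 [[88.78853496  1.02372694]]
```

Run:
```python
from h import *
im=cv2.imread('pics/top0.png').astype(float); r=im[:,:,2]
print('blade red'); 
for v in range(99,120): print(v,r[v,298:316].astype(int))
e=[]; b=[]
for v in range(126,163):
    row=r[v,264:284]; i=np.where((row[:-1]>110)&(row[1:]<=110))[0]
    if len(i): i=i[-1]; e.append((264+i+(row[i]-110)/(row[i]-row[i+1]),v))
e=np.array(e); l=loc(ray('top',e,66)); print('edge local',np.round(np.c_[l][::4],2),np.median(l[:,0]))
im=cv2.imread('pics/side0.png')
s=im[196:216,190:214].max(2); print(s)
```

```text
blade red
99 [ 53  53  52  49  57  99 144 166 170 156 124  86  65  58  54  51  52  50]
100 [ 55  58  57  57  69 119 164 185 188 178 151 116 102  94  74  57  52  51]
101 [ 78  84  90  91  92 128 169 188 191 182 159 140 144 138 108  70  52  51]
102 [135 137 137 131 114 124 159 179 182 172 152 152 169 167 133  84  55  51]
103 [178 175 166 151 123 106 129 150 152 144 141 161 181 179 144  90  57  51]
104 [194 188 174 152 118  83  84 101 112 126 151 177 189 183 147  94  58  50]
105 [196 189 169 141 106  71  58  68 101 144 174 190 194 185 152 101  62  52]
106 [196 188 165 131  96  69  59  65 103 152 182 194 196 187 159 112  69  53]
107 [196 188 165 133  99  74  62  65  99 148 181 194 196 191 170 128  79  54]
108 [197 190 175 155 128  99  80  79 101 145 180 194 197 194 179 140  87  56]
109 [197 195 189 181 164 135 116 115 116 144 178 193 197 196 182 144  90  56]
110 [198 197 196 193 182 159 147 148 135 144 176 193 197 195 183 146  92  57]
111 [198 198 197 196 187 167 158 161 145 143 174 192 197 196 184 148  95  59]
112 [197 198 197 196 188 168 160 165 148 141 170 191 197 196 185 152 101  62]
[... 2068 characters left out ...]
61 160 159 162 120  96  96  88 122 152 157 153 154 151 157 153 152
  153 149 150 152 156 151]
 [160 158 158 155 160 122  93  92  85 111 152 162 164 164 162 163 165 163
  168 168 169 167 168 166]
 [161 160 159 156 166 140 100  93  87 124 188 200 207 209 209 210 208 206
  217 224 222 222 223 223]
 [161 161 155 155 193 182 124  94  91 105 206 224 220 218 218 220 220 219
  218 217 217 218 219 219]
 [157 158 158 156 198 186 124  89  91  77 204 220 219 219 218 216 217 216
  217 217 219 216 218 218]
 [162 161 156 151 210 205 137  93  94  80 199 218 219 218 219 219 217 217
  218 217 217 218 216 216]
 [162 161 158 136 207 194 124  88  90  86 129 197 209 212 211 211 209 211
  211 214 216 218 218 216]]
```

Run:
```python
from h import *
np.set_printoptions(precision=2,suppress=True)
print('tip top',loc(ray('top',[(307.2,114.7)],66)),'tip side',loc(ray('side',[(206.8,203.7)],66)))
R=lambda f:cv2.imread(f)[:,:,2].astype(float)
def cross(p,th): 
    i=np.where((p[:-1]-th)*(p[1:]-th)<=0)[0]; return [k+(p[k]-th)/(p[k]-p[k+1]) for k in i if p[k]!=p[k+1]]
for f in('pics/top0.png','pics/top6.png'):
    r=R(f); o=0 if '0' in f else 33
    for v in (range(150,163,3) if o==0 else (156,157,158,159,160)):
        c=cross(r[v,:],(197+53)/2); c=[x for x in c if 266+o<x<284+o]
        print(f,v,[tuple(loc(ray('top',[(x,v)],66))[0].round(2)) for x in c])
for f in('pics/side0.png','pics/side4.png','pics/side5.png','pics/side6.png'):
    try: r=R(f)
    except Exception: continue
    for u in(236,238,240,242):
        p=r[190:245,u]; c=cross(p,120)[:2]; print(f,u,[(round(190+x,2),loc(ray('side',[(u,190+x)],66))[0].round(2)) for x in c])
```

```text
tip top [[218.94  65.02]] tip side [[217.13  65.4 ]]
pics/top0.png 150 [(np.float64(115.34), np.float64(-19.37)), (np.float64(134.93), np.float64(-21.93))]
pics/top0.png 153 [(np.float64(115.98), np.float64(-27.71)), (np.float64(134.36), np.float64(-30.12))]
pics/top0.png 156 [(np.float64(115.68), np.float64(-35.93)), (np.float64(135.05), np.float64(-38.48))]
pics/top0.png 159 [(np.float64(116.23), np.float64(-44.26)), (np.float64(135.0), np.float64(-46.73))]
pics/top0.png 162 [(np.float64(115.84), np.float64(-52.46))]
pics/top6.png 156 []
pics/top6.png 157 [(np.float64(217.9), np.float64(-52.12))]
pics/top6.png 158 [(np.float64(206.46), np.float64(-53.37))]
pics/top6.png 159 [(np.float64(205.67), np.float64(-56.03))]
pics/top6.png 160 [(np.float64(204.81), np.float64(-58.67))]
pics/side0.png 236 [(np.float64(208.93), array([186.16, -31.54])), (np.float64(223.36), array([119.82, -32.93]))]
pics/side0.png 238 [(np.float64(208.94), array([185.73, -38.06]))]
pics/side0.png 240 [(np.float64(208.89), array([185.56, -44.57]))]
pics/side0.png 242 [(np.float64(223.87), array([116.42, -51.86]
[... 292 characters left out ...]
7]))]
pics/side5.png 242 [(np.float64(213.72), array([162.5 , -51.34])), (np.float64(227.79), array([ 99.2 , -52.06]))]
pics/side6.png 236 [(np.float64(198.92), array([234.85, -30.53])), (np.float64(202.61), array([216.65, -30.91]))]
pics/side6.png 238 [(np.float64(204.64), array([206.35, -37.69])), (np.float64(242.86), array([ 36.29, -40.7 ]))]
pics/side6.png 240 [(np.float64(204.53), array([206.5 , -44.27])), (np.float64(243.6), array([ 32.92, -46.78]))]
pics/side6.png 242 [(np.float64(204.54), array([206.07, -50.84])), (np.float64(217.91), array([143.22, -51.56]))][ WARN:0@0.163] global loadsave.cpp:275 findDecoder imread_('pics/side4.png'): can't open/read file: check file path/integrity
```

Run:
```python
from h import *
from scipy.optimize import least_squares
np.set_printoptions(precision=2,suppress=True)
m=vision.camera_model('top')
def pix(n,l,z):
    m=vision.camera_model(n); P=np.append(w(l),z); c=m['R']@P+m['t']; return c[0]/c[2]*m['fx']+m['cx'],c[1]/c[2]*m['fy']+m['cy']
for f in('top0','top3','top4'):
    r=cv2.imread(f'pics/{f}.png')[:,:,2].astype(float)
    a=np.array(pix('top',(219,66),66)); b=np.array(pix('top',(219,90),66)); sl=(b-a)[0]/(b-a)[1]
    vs=np.arange(109,114); us=np.arange(299,312)
    U,V=np.meshgrid(us,vs); Z=r[109:114,299:312]
    def mod(p): return 197-p[0]*np.exp(-((U-p[1]-(V-114)*sl)/p[2])**2/2)-p[3]*np.exp(-((U-p[4]-(V-114)*sl)/p[5])**2/2)
    s=least_squares(lambda p:((mod(p)-Z)).ravel(),[50,304,1,50,307,1],loss='soft_l1',f_scale=5)
    print(f,sl,s.x,'tip',loc(ray('top',[(s.x[4],114),(s.x[1],114)],66))[:,0],'res',np.abs(mod(s.x)-Z).mean())
for f in('side0','side3','side5'):
    r=cv2.imread(f'pics/{f}.png').astype(float).max(2); o=[]
    for u in range(200,207):
        p=np.clip(155-r[200:209,u],0,None); v=200+(p*np.arange(9)).sum()/p.sum(); o.append(loc(ray('side',[(u,v)],66))[0])
    print(f,np.array(o)[:,0])
```

```text
top0 0.14097495255305312 [ 39.61 304.05   1.12  59.12 307.     1.07] tip [218.68 210.67] res 4.260187401720039
top3 0.14097495255305312 [ 34.89 304.2    0.94  54.75 306.96   0.91] tip [218.56 211.07] res 6.96208459889769
top4 0.14097495255305312 [ 35.64 304.17   0.95  55.22 306.97   0.93] tip [218.58 210.99] res 6.556098065961816
side0 [217.54 217.17 217.37 216.99 216.64 216.91 217.48]
side3 [215.79 216.27 216.38 216.55 217.27 217.56 217.54]
side5 [217.23 216.71 215.76 215.77 215.58 215.28 215.06]
```

```bash
python3 -m handwheel '[{"slide":[0,-0.06,0.005],"turn":[0,0,0]},{"slide":[0,-0.06,0.005],"turn":[0,0,0]},{"slide":[0,-0.06,0],"turn":[0,0,0]},{"slide":[0,-0.04,0],"turn":[0,0,0]},{"slide":[0,-0.02,0],"turn":[0,0,0]},{"slide":[0,0,0],"turn":[0,0,0]}]'
python3 - <<'E'
from h import *
s=robot.observe(); print(loc(s['tool_pos']),s['tool_pos'],s['wrist_force'],s['wrist_torque'])
T=[];S=[]
for i in range(4): T.append(vision.grab_frame('top')[0]); S.append(vision.grab_frame('side')[0])
for n,L in(('top',T),('side',S)): cv2.imwrite(f'pics/{n}7.png',np.mean(L,0)[:,:,::-1])
b=cv2.imread('pics/top7.png')[95:170,265:325]
b=cv2.convertScaleAbs(cv2.resize(b,None,fx=8,fy=8,interpolation=cv2.INTER_CUBIC),alpha=1.6,beta=-100)
a=cv2.resize(cv2.imread('pics/side7.png')[190:265,190:255],None,fx=4.5,fy=8,interpolation=cv2.INTER_CUBIC)[:600]
cv2.imwrite('pics/m7.png',np.hstack([b,a[:b.shape[0]]]))
R=cv2.imread('pics/top7.png')[:,:,2].astype(float); S=cv2.imread('pics/side7.png')[:,:,2].astype(float)
for v in range(154,162):
    p=R[v,290:330]; i=np.where((p[:-1]>125)&(p[1:]<=125))[0]; print(v,[tuple(loc(ray('top',[(290+k+(p[k]-125)/(p[k]-p[k+1]),v)],66))[0].round(1)) for k in i])
for u in(236,238,240,242):
    p=S[185:230,u]; i=np.where((p[:-1]<130)&(p[1:]>=130))[0]; print(u,[tuple(loc(ray('side',[(u,185+k+(p[k]-130)/(p[k]-p[k+1]))],66))[0].round(1)) for k in i])
d,cc=shift('pics/top4.png','pics/top7.png',(250,268,136,154),(38,-5)); q=ray('top',np.array([[260,142],[260+d[0],142+d[1]]]),92); print(d,cc,np.diff(loc(q),axis=0))
E
```

```text
time_s: 14.98
tool_pos: [570.0, 193.3, 74.5]
eef_rot: [-0.225, 3.13, 0.007]
wrist_force: [-1.1, 8.4, 10.4]
opening: 25.4
grasp_force: 30.0
[5.5308654  0.84794676] [570.01463972 193.34253564  74.47303376] [-1.14290981  8.44877803 10.42138487] [ 1.79662119  0.34719708 -0.11267324]
154 [(np.float64(237.1), np.float64(-46.4))]
155 [(np.float64(236.2), np.float64(-49.0))]
156 [(np.float64(232.9), np.float64(-51.3))]
157 [(np.float64(219.8), np.float64(-52.4))]
158 [(np.float64(217.3), np.float64(-54.8))]
159 [(np.float64(216.4), np.float64(-57.4))]
160 [(np.float64(213.8), np.float64(-59.9))]
161 [(np.float64(201.5), np.float64(-61.0))]
236 [(np.float64(244.7), np.float64(-30.3)), (np.float64(197.1), np.float64(-31.3))]
238 [(np.float64(216.8), np.float64(-37.5))]
240 [(np.float64(216.9), np.float64(-44.1))]
242 [(np.float64(216.5), np.float64(-50.7)), (np.float64(146.9), np.float64(-51.5))]
[37.13781738 -5.5345459 ] 0.9567475494329645 [[99.83801967  1.96452114]][ WARN:0@8.982] global loadsave.cpp:1063 imwrite_ Unsupported depth image for selected encoder is fallbacked to CV_8U.
```

View pics/m7.png

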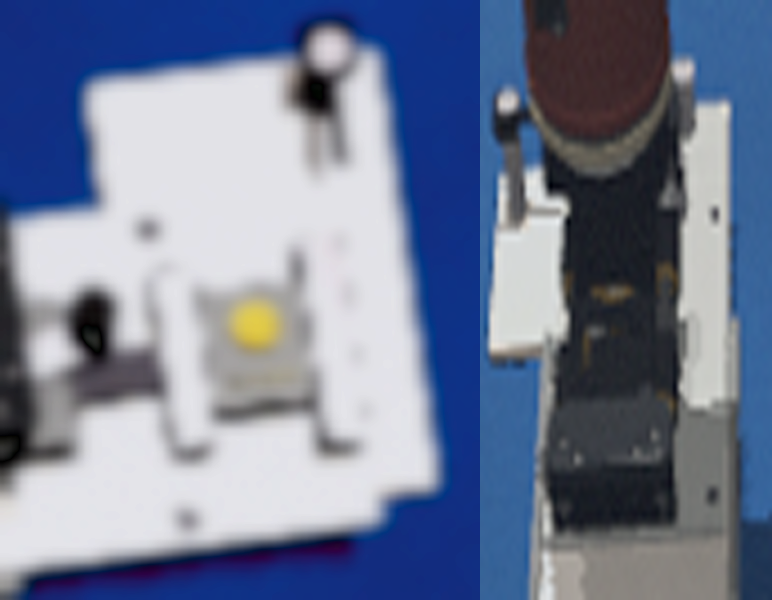

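The enhanced top view shows the pointer from (335,110) to its tip at (345,162). The faint front-edge line passes through (338,240) and (367,410) to the corner (385,515), so it is still a few mm short. I'll check the headings so the comparison is made along the riser's axis.

Run:
```python
from h import *
np.set_printoptions(precision=2,suppress=True)
def cr(p,th,last=False):
    k=np.where((p[:-1]-th)*(p[1:]-th)<0)[0]
    if not len(k): return None
    k=k[-1 if last else 0]; return k+(p[k]-th)/(p[k]-p[k+1])
def fit(name,pts,z,axis):
    l=loc(ray('top',pts,z)); a,b=(1,0) if axis=='y' else (0,1)
    ok=np.ones(len(l),bool)
    for _ in range(4):
        c=np.polyfit(l[ok,a],l[ok,b],1); e=l[:,b]-np.polyval(c,l[:,a]); ok=np.abs(e)<max(1.,2*np.std(e[ok]))
    print(name,'slope',c[0]*(-1 if axis=='y' else 1),'at0',c[1],'n',ok.sum())
for f in('top0','top7'):
    R=cv2.imread(f'pics/{f}.png')[:,:,2].astype(float)
    P=[(300+cr(R[v,300:335],125,True),v) for v in range(110,152)]; fit(f+' station right',P,6,'y')
    if f=='top0':
        P=[(270+x,v) for v in range(110,155) if (x:=cr(R[v,279:300],125)) is not None for x in [x+9]]; fit(f+' station left',P,6,'y')
        P=[(278-x,v) for v in range(125,163) if (x:=cr(R[v,262:279][::-1],125)) is not None]; fit(f+' plate front',P,66,'y')
        P=[(u,110+x) for u in range(203,258) if (x:=cr(R[110:150,u],115)) is not None]; fit(f+' riser +y side',P,66,'x')
        P=[(u,110+x) for u in range(188,199) if (x:=cr(R[110:150,u],125)) is not None]+[(u,110+x) for u in range(263,270) if (x:=cr(R[110:150,u],125)) is not None]; fit(f+' plate +y side',P,66,'x')
        P=[(177+x,v) for v in range(136,172) if (x:=cr(R[v,177:205],125)) is not None]; fit(f+' plate rear',P,66,'y')
    else:
        P=[(u,140+x) for u in range(282,310) if (x:=cr(R[140:175,u],125,True)) is not None]; fit(f+' plate -y side',P,66,'x')
        g=lambda q:(np.array(q)+.5)/8-.5+[265,95]
        print('dots',loc(ray('top',g([(338,240),(347,293),(357,353),(367,410)]),66)),'blade tip',loc(ray('top',g([(343.5,158)]),66)))
        for v in range(122,156): 
            p=R[v,300:318]; k=p[3:].argmin()+3
            if p[k]<190: print(v,300+k,int(p[k]),loc(ray('top',[(300+k,v)],66))[0])
```

```text
File "<stdin>", line 17
SyntaxError: comprehension inner loop cannot rebind assignment expression target 'x'
```

Run:
```python
from h import *
np.set_printoptions(precision=3,suppress=True)
def cr(p,th,last=False):
    k=np.where((p[:-1]-th)*(p[1:]-th)<0)[0]
    if not len(k): return np.nan
    k=k[-1 if last else 0]; return k+(p[k]-th)/(p[k]-p[k+1])
def fit(name,pts,z,axis):
    pts=np.array(pts); pts=pts[~np.isnan(pts).any(1)]
    l=loc(ray('top',pts,z)); a,b=(1,0) if axis=='y' else (0,1)
    ok=np.ones(len(l),bool)
    for _ in range(4):
        c=np.polyfit(l[ok,a],l[ok,b],1); e=l[:,b]-np.polyval(c,l[:,a]); ok=np.abs(e)<max(1.,2*np.std(e[ok]))
    print(name,'rot',c[0]*(-1 if axis=='y' else 1),'at0',c[1],'n',ok.sum())
for f in('top0','top7'):
    R=cv2.imread(f'pics/{f}.png')[:,:,2].astype(float)
    fit(f+' station right',[(300+cr(R[v,300:335],125,True),v) for v in range(110,152)],6,'y')
    if f=='top0':
        fit(f+' station left',[(277+cr(R[v,277:295],125,True),v) for v in range(110,155)],6,'y')
        fit(f+' plate front',[(262+cr(R[v,262:279],125),v) for v in range(125,163)],66,'y')
        fit(f+' riser +y',[(u,110+cr(R[110:150,u],115)) for u in range(203,258)],66,'x')
        fit(f+' plate +y',[(u,110+cr(R[110:150,u],125)) for u in [*range(188,199),*range(263,270)]],66,'x')
        fit(f+' plate rear',[(177+cr(R[v,177:205],125),v) for v in range(136,172)],66,'y')
    else:
        fit(f+' plate -y',[(u,140+cr(R[140:175,u],125,True)) for u in range(282,310)],66,'x')
        g=lambda q:(np.array(q)+.5)/8-.5+[265,95]
        print('dots',loc(ray('top',g([(338,240),(347,293),(357,353),(367,410)]),66)),'blade tip',loc(ray('top',g([(343.5,158)]),66)))
        for v in range(122,156):
            p=R[v,300:318]; k=p[3:].argmin()+3
            if p[k]<194: print(v,300+k,int(p[k]),loc(ray('top',[(300+k,v)],66))[0])
```

```text
top0 station right rot -0.0001929124242608795 at0 246.067397585079 n 42
top0 station left rot 0.44456045981310777 at0 165.51156466018267 n 29
top0 plate front rot 0.0014442442448918595 at0 115.74044943194286 n 36
top0 riser +y rot 0.0004264756195667042 at0 67.09062028394135 n 55
top0 plate +y rot -0.0016756483356334588 at0 60.80423475081886 n 18
top0 plate rear rot -0.0003385395808789579 at0 -117.27684533399882 n 29
top7 station right rot -0.00019536034991700767 at0 246.3652725662316 n 42
top7 plate -y rot -0.0013730690720458883 at0 -60.6038600890012 n 26
dots [[214.123  38.197]
 [214.644  19.729]
 [215.169  -1.136]
 [215.836 -20.946]] blade tip [[219.903  65.98 ]]
122 317 55 [242.734  41.631]
123 317 58 [242.348  38.898]
124 317 58 [241.963  36.165]
125 317 60 [241.578  33.433]
126 317 64 [241.193  30.702]
127 317 71 [240.808  27.972]
128 317 79 [240.423  25.242]
129 317 85 [240.038  22.513]
130 317 92 [239.653  19.785]
131 317 94 [239.269  17.057]
132 317 98 [238.884  14.33 ]
133 317 102 [238.5    11.604]
134 317 111 [238.115   8.879]
135 317 121 [237.731   6.154]
136 317 135 [237.347   3.43 ]
137 317 146 [236.963   0.706]
138 317 151 [236.579  -2.017]
139 317 153 [236.195  -4.739]
140 317 156 [235.811  -7.46 ]
141 317 161 [235.428 -10.181]
142 303 158 [197.183  -7.965]
143 303 155 [196.805 -10.682]
144 303 142 [196.427 -13.399]
145 303 125 [196.049 -16.115]
146 303 147 [195.671 -18.83 ]
147 304 161 [197.993 -21.897]
148 305 161 [200.315 -24.965]
149 305 144 [199.937 -27.678]
150 305 127 [199.558 -30.391]
151 306 139 [201.879 -33.456]
152 306 180 [201.501 -36.168]
155 317 186 [230.067 -48.197]
```

```bash
python3 -m handwheel '[{"slide":[0,-0.03,0],"turn":[0,0,0]},{"slide":[0,-0.03,0],"turn":[0,0,0]},{"slide":[0,-0.01,0],"turn":[0,0,0]},{"slide":[0,0,0],"turn":[0,0,0]},{"slide":[0,0,0],"turn":[0,0,0]}]'
python3 - <<'E'
from h import *
s=robot.observe(); print(loc(s['tool_pos']),s['tool_pos'],s['wrist_force'],s['wrist_torque'])
T=np.mean([vision.grab_frame('top')[0] for i in range(4)],0)[:,:,::-1].round().astype(np.uint8); cv2.imwrite('pics/top8.png',T)
d,cc=shift('pics/top7.png','pics/top8.png',(285,306,130,156),(1,0)); q=ray('top',np.array([[260,142],[260+d[0],142+d[1]]]),92); print(d,cc,np.diff(loc(q),axis=0))
E
```

```text
time_s: 16.0
tool_pos: [570.5, 190.1, 74.5]
eef_rot: [-0.225, 3.13, 0.007]
wrist_force: [-0.5, 8.9, 9.9]
opening: 25.2
grasp_force: 30.0
[8.85147393 0.89545808] [570.52701099 190.06135079  74.52333962] [-0.49887193  8.90403135  9.86127081] [ 1.93104216  0.38292878 -0.05637646]
[ 1.28411865 -0.14334106] 0.9709663652368145 [[ 3.42442293 -0.05965764]]
```

```bash
python3 -m handwheel '[{"slide":[0,0.02,0],"turn":[0,0,0]},{"slide":[0,0,0],"turn":[0,0,0]},{"slide":[0,0,0],"turn":[0,0,0]},{"slide":[0,0,0],"turn":[0,0,0]}]'; python3 -c "
from h import *
s=robot.observe(); print(loc(s['tool_pos']),s['tool_pos'][2],s['wrist_force'],s['joint_velocities'].round(4))
from workcell import hand_in
print(hand_in())"
```

```text
time_s: 16.7
tool_pos: [570.5, 190.1, 74.5]
eef_rot: [-0.224, 3.13, 0.005]
wrist_force: [-1.5, 7.1, 11.1]
opening: 25.3
grasp_force: 30.0
[8.83216489 0.88784019] 74.45312422862096 [-1.45414088  7.05897644 11.11622329] [-0.0008  0.0005 -0.0013  0.0008 -0.      0.0002  0.0018]
the job is handed in; nothing more can be done
None
```

I clamped the module, slid the plate out to the pointer to within about 1–2 mm by the camera measurements, and handed the job in at 16.7 s with the plate still held flat on the riser; I haven't seen the verdict.

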